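# Empty the discard tray into the waste pot

### The job

Take the metal discard tray by its sloping grip plate, carry it over to the waste pot standing on the worktop and tip it so that the two slide mailers and the sample tube slide off its open end into the pot. Then put the empty tray back down flat on the middle of its rubber mat, gently. Leave the pot standing where it is and disturb nothing else.

Things in the scene. Friction and masses are not known exactly. Their poses are not given: they have to be found in the camera images.
- tray: Discard tray: sheet-metal channel 185 long (x), 66 wide (y), 58 inside; floor 4 thick, side walls 29 high; closed by a 30 high wall at its -x end, open at +x. About 0.16 kg. Origin: centre of underside, z up. A grip plate rises from its closed end, leaning outwards. It starts on the rubber mat, open end to the right and away from the robot, plate at the left.
- tray_grip (a point): Point to grip, (-0.124, 0, 0.068) in the tray frame, axes as the tray's: middle of the flat grip plate, 22 mm short of its top edge. The plate is 10 thick, 50 wide (y), 80 long, leaning to -x by 35 degrees from vertical: its run points along (-0.573, 0, 0.820), its faces look along +-(0.820, 0, 0.573).
- tray_lip (a point): Middle of the edge of the tray floor at the open end, on its upper face: (0.0925, 0, 0.004) in the tray frame; axes as the tray's.
- mat: Dark ribbed rubber mat that the tray stands on, 150 (x) x 80 (y) x 8 high, fixed to the worktop; the tray overhangs its ends. Origin: centre of its underside; x along it. The tray lies along it to begin with.
- pot: Round open waste pot on the worktop, right of the low blue instrument, 124 tall, flaring from 92 across the foot to 124 over the rim, about 95 across the opening inside, floor 3 thick. Loose, about 0.4 kg. Origin: centre of its underside, z up.
- pot_mouth (a point): Centre of the pot's opening, level with its rim (124 above its foot).
- mailer_a: Flat closed box for microscope slides, 36 (x) x 82 (y) x 20 (z). Origin: centre of its underside; long axis y. Lies lengthwise in the tray, towards the open end.
- mailer_b: A second slide mailer, alike, lying lengthwise behind the first.
- tube: Capped sample tube, 80 long (x), 16 thick. Origin: under its middle. Lies lengthwise in the tray beside the mailers.
- tip_case: Bystander, not to be disturbed: closed pipette tip box, 79 x 115 x 71 mm. Origin: centre of its underside.
- bottle: Bystander, not to be disturbed: small screw-cap bottle, 38 across, 66 tall mm. Origin: centre of its underside.
- timer: Bystander, not to be disturbed: flat lab timer, 66 x 66 x 20 mm. Origin: centre of its underside.
- bench_rack: Bystander, not to be disturbed: test-tube rack, 56 x 159 x 88 mm. Origin: centre of its underside.
- carton: Bystander, not to be disturbed: folding carton, 80 x 111 x 100 mm. Origin: centre of its underside.
- beaker_1: Bystander, not to be disturbed: clear plastic beaker, 66 across, 70 tall mm. Origin: centre of its underside.
There are look-alikes about, which are no part of the job. Leave any purple or red look-alike of the mailer_a alone.

How it is judged:
By the outcome, as a careful person would: the job done as asked, in the order asked, and still so for the second after the job is handed in, with the robot touching nothing.
It also fails if it takes over 64 s, if anything falls off the work surface, if the arm or the gripper's body presses on something with over 40 N, if the wrist force passes 120 N, or if a joint passes its speed limit or range.

### The arm

A 6-joint arm with a two-finger parallel gripper is mounted at the origin on a cart in front of the work surface, level with it; the furniture and walls round the work are solid. World frame = base frame: x ahead of the robot, y to its left, z up, the work surface at z = 0. Lengths are in m, angles in rad, forces in N, time in s.
With the tool pointing down it reaches from about 0.3 to 0.85 m from the base axis. Payload 4.2 kg.
Tool frame: the origin (TCP) lies at the very end of the fingers, on their centre line; the grasp point (between the pads) lies 19 mm behind it (ctrl.pinch_z is the distance from the TCP to the grasp point, in m); z points along the fingers, y is the line along which they close (so a half turn about z gives the same grasp; the last joint's range is limited). The gripper opens to 91 mm and grips with 3 to 60 N. Pads are 32 mm wide; open, the fingers measure 118 mm over their backs; the gripper's body (76 mm by 178 mm) begins 60 mm behind the grasp point.
Start: joints at [1.089, 0.32, 1.565, -0, 1.257, -0.02], TCP at [0.256, 0.515, 0.214] pointing down, gripper open.
Joint ranges: [-3.11, 3.11], [-0.84, 2.01], [0.21, 2.61], [-1.34, 4.49], [0.05, 2.63], [-2.56, 2.56]. Speed limits (rad/s): [2.57, 2.57, 3.14, 3.14, 3.14, 3.14].

### API

Orientations are given as a unit quaternion [x, y, z, w].
In Python, from workcell import ctrl, grab_frame gives the robot as it stands. The module is installed in compiled form; this text tells all that it offers.
- The arm moves only by the tool carry_out, never from a script. Its argument "series" is one flat list of numbers, 6 for each row, row after row: the shift along the tool's x, y, z in cm, then the turn, a rotation vector about the tool's x, y, z in rad. A call has 1 to 12 rows; each row is the pose to reach, as a shift and turn from the pose commanded when the call began, along the tool's axes at that moment; what a row does not reach only later rows make up. A row lasts 1/10 s, in which the tool goes at most 50 mm and 8.59 degrees, less where a joint would pass 70% of its speed; a pose out of reach is approached as far as the arm can. A call with a gripper value outside its range is refused whole. "gripper" is the opening, from 0 (shut) to 1 (fully open), set as the call begins (left out, the last holds). The fingers move at their own pace and stop on an object; "force" is the grip in N (left out, the last holds). Time passes only in rows, so rows that repeat a pose let the fingers close. It gives the time, the measured TCP pose, the force, the opening and the grip force at its end, in the units of the state.
- ctrl.observe(): the state, without advancing time (a new reading comes with each control period).
- grab_frame(name): name is "side" or "top"; returns a dict with "image" (384x512x3 uint8, red, green, blue), "camera_matrix" (3x3 intrinsics, pixels), "dist_coeffs" ([k1, k2, p1, p2, k3] as OpenCV has them; the pictures are not rectified), "view" (4x4, takes a point from world to camera coordinates). Camera axes: x right, y down, z forward; pixel columns grow to the right and rows downward; lengths in m; the calibration is good to about 2 mm. A picture is of the moment at which its call begins. There is no depth.
- ctrl.close_job(): hands the job in; it is judged then, once.
The state is a dict: "time_s": time; "joint_positions": joint angles; "dq": joint speeds; "joint_torque": joint torques, N m; "tool_pos": TCP position; "orientation": TCP orientation; "force": force on the tool from outside, world axes, zero at the start; "ft_torque": the same for the moment, N m; "finger_gap": finger opening in m; "grasp_force": force on a finger pad.
Only numpy, scipy, OpenCV 4.12 (cv2) and the standard library are available. Lean on these libraries where they do the work, as an engineer would, in place of code of your own. Each camera call takes 0.05 s, during which the arm holds its last target. There are 200 camera calls.

## Working session

There is one attempt and no reset: what is moved stays moved. The work goes in short steps, Python scripts to look and compute and a tool call to move; the robot and the scene stay as the last step left them, time stands still between calls to the robot, and variables do not carry over. Pictures are saved under pics/ and viewed, at most 10 in all, crops included, and the job is handed in when it is done.

Besides the shell and the picture viewer there is one more tool, called in YAML: its name, and indented under it one key for each argument. carry_out: Moves the arm, as the interface text tells. Its arguments: {"type":"object","properties":{"series":{"type":"array"},"gripper":{"type":"number"},"force":{"type":"number"}},"required":["series"]}

```bash
mkdir -p pics
cat > h.py <<'E'
import numpy as np, cv2, pickle
from workcell import ctrl, grab_frame
from scipy.spatial.transform import Rotation as R
def snap(n,tag):
    f=grab_frame(n); pickle.dump(f,open(f'pics/{tag}.pkl','wb')); return f
def load(tag): return pickle.load(open(f'pics/{tag}.pkl','rb'))
def ray(f,uv):
    p=cv2.undistortPoints(np.array([[uv]],float),f['camera_matrix'],f['dist_coeffs'])[0,0]
    V=f['view']; return -V[:3,:3].T@V[:3,3], V[:3,:3].T@np.array([p[0],p[1],1])
def onz(f,uv,z):
    c,d=ray(f,uv); return c+d*(z-c[2])/d[2]
def proj(f,P):
    V=f['view']; return cv2.projectPoints(np.atleast_2d(np.array(P,float)),cv2.Rodrigues(V[:3,:3])[0],V[:3,3],f['camera_matrix'],f['dist_coeffs'])[0][:,0]
E
python3 - <<'E'
from h import *
for n in('top','side'):
    f=snap(n,n+'0'); cv2.imwrite(f'pics/{n}0.png',cv2.resize(f['image'][:,:,::-1],(800,600),interpolation=cv2.INTER_CUBIC))
    c,d=ray(f,(256,192)); print(n,c,d,f['dist_coeffs'])
print(ctrl.observe(),ctrl.pinch_z)
E
```

```text
top [ 0.39084621 -0.0244979   2.00140045] [ 0.07218489 -0.00639259 -0.99746653] [0.04628488 0.         0.         0.         0.        ]
side [-0.26989278  1.24570012  0.81937854] [ 0.48543165 -0.76182791 -0.4290794 ] [-0.06535915  0.          0.          0.          0.        ]
{'time_s': 0.1, 'joint_positions': array([ 1.08899569e+00,  3.20243542e-01,  1.56553608e+00, -1.16567826e-05,
        1.25741159e+00, -2.00089380e-02]), 'dq': array([ 0.00054686, -0.00097391, -0.00195844, -0.00056547, -0.00044159,
        0.00053197]), 'joint_torque': array([-9.70916881e-04, -4.13333595e+01, -2.32508665e+01,  7.27987709e-02,
        4.21586889e-02, -8.82965901e-05]), 'tool_pos': array([0.25599297, 0.51437221, 0.21320355]), 'orientation': array([ 2.28847862e-01,  9.73461873e-01, -7.75627662e-04, -1.93075703e-04]), 'force': array([-0.62342361,  1.17182999, -0.29272272]), 'ft_torque': array([-0.02240004,  0.03220893,  0.03107865]), 'grasp_force': 0.0, 'finger_gap': 0.09120594323498818} 0.0188
```

View pics/top0.png

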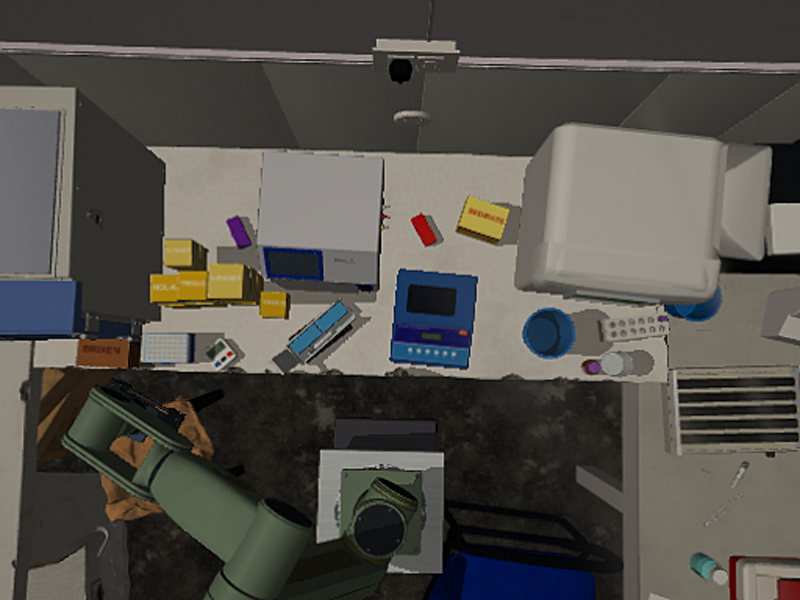

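View pics/side0.png

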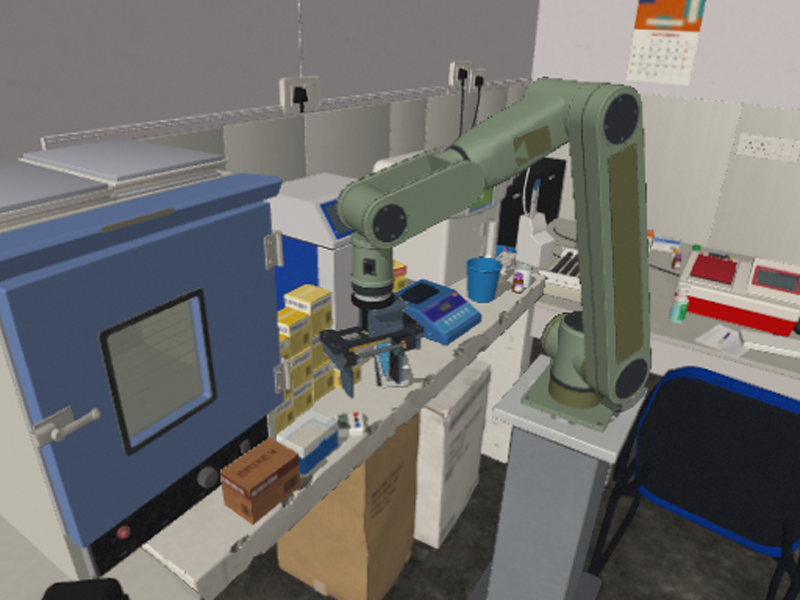

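The top view (800x600 pixels) shows the tray with blue mailers at about (315,335), its grip plate at (286,360). There are two blue pots: (548,332), on the worktop just right of the low blue instrument, and (695,300), on the neighbouring right-hand bench. The first fits the description. The purple (238,232) and red (424,230) boxes are look-alikes. I'll confirm with a crop.

Run:
```python
from h import *
f=load('top0'); im=f['image'][:,:,::-1]
a=cv2.resize(im[185:245,168:248],(800,600),interpolation=cv2.INTER_CUBIC)  # x10
b=cv2.resize(im[180:250,320:440],(800,467),interpolation=cv2.INTER_CUBIC)
cv2.imwrite('pics/c1.png',a);cv2.imwrite('pics/c2.png',b)
```

```text
(no output)
```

View pics/c1.png

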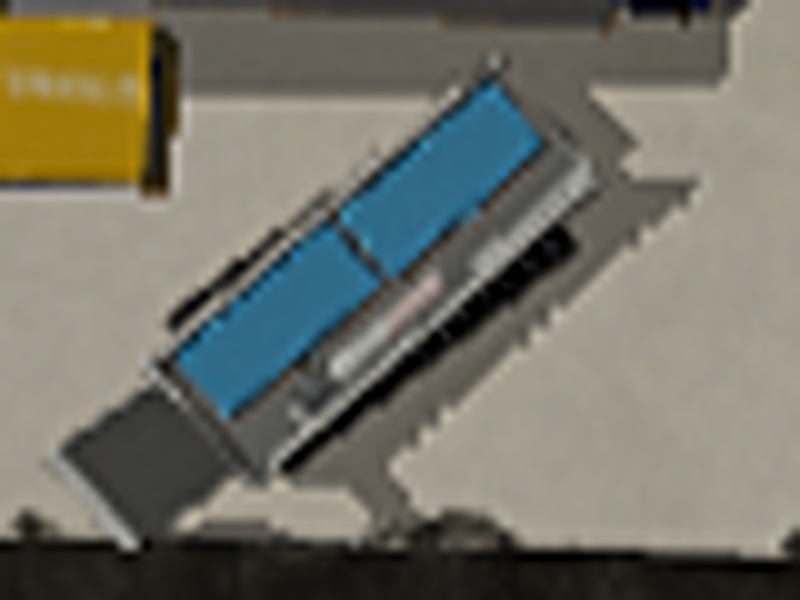

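View pics/c2.png

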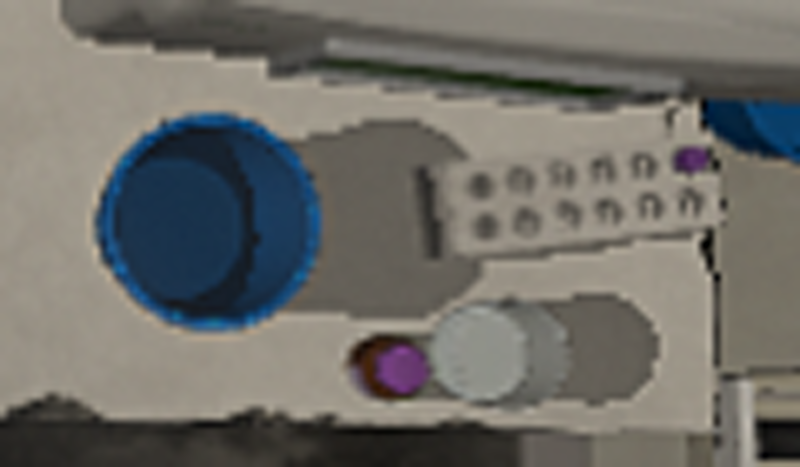

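The crops show the tray with plate top edge at (50,460)-(132,545) and its wall corners at (155,365), (262,478), (495,65), (595,175) in crop 1. It holds two blue mailers and a tube. The pot rim is centred at (210,221) in crop 2, free-standing, and the rack, bottle and beaker are to its right. Now I'll fit the poses.

```bash
cat >> h.py <<'E'
from scipy.optimize import least_squares
def T(p): # x,y,z,yaw
    return lambda P: R.from_euler('z',p[3]).apply(np.array(P,float))+np.array(p[:3])
E
python3 - <<'E'
from h import *
f=load('top0'); 
A=lambda q:(np.array(q)+.5)/10-.5+[168,185]
B=lambda q:(np.array(q)+.5)/6.6667-.5+[320,180]
top=np.array([-.124,0,.068])+.022*np.array([-.573,0,.82])
M=[[-.0925,.033,.03],[-.0925,-.033,.03],[.0925,.033,.029],[.0925,-.033,.029],top+[-.004,.025,0],top+[-.004,-.025,0]]
px=A([[155,365],[262,478],[495,65],[595,175],[50,460],[132,545]])
fun=lambda p:(proj(f,T([p[0],p[1],.008,p[2]])(M))-px).ravel()
s=least_squares(fun,[.42,.2,-.9]); print('tray',s.x,s.fun.round(2))
p=[s.x[0],s.x[1],.008,s.x[2]]
print('grip',T(p)([[-.124,0,.068]]),'lip',T(p)([[.0925,0,.004]]))
for q in [(170,325),(330,195),(285,470),(575,240)]:
    w=onz(f,A(q),.008); print('mat px',q,w, R.from_euler('z',-s.x[2]).apply(w-np.array(p[:3])))
rim=[[.062*np.cos(a),.062*np.sin(a),.124] for a in np.linspace(0,2*np.pi,72)]
t=B([[97,221],[322,221],[210,112],[210,330]])
def g(x):
    r=proj(f,np.array(rim)+[x[0],x[1],0]); return [r[:,0].min()-t[0,0],r[:,0].max()-t[1,0],r[:,1].min()-t[2,1],r[:,1].max()-t[3,1]]
s=least_squares(g,[.42,-.33]); print('pot',s.x,s.fun)
print('edge', onz(f,A((300,545)),0)); 
F=lambda u,v:onz(f,(u*.64,v*.64),0).round(3)
print('instr',onz(f,(392*.64,365*.64),.05),onz(f,(478*.64,268*.64),.09),'yellow',F(290,292),'box',F(380,290),'timer',F(237,350))
E
```

```text
tray [ 0.45152377  0.16128722 -0.81516218] [-0.78 -0.36 -0.44  0.83  0.38 -1.51  1.4  -0.17 -0.47 -0.08 -0.05  1.2 ]
grip [[0.36649072 0.25153898 0.076     ]] lip [[0.51495567 0.09396231 0.012     ]]
mat px (170, 325) [0.4272156  0.24688321 0.008     ] [-7.89692497e-02  4.10051072e-02  6.93889390e-18]
mat px (330, 195) [0.48092467 0.18465511 0.008     ] [3.15367104e-03 3.74235970e-02 6.93889390e-18]
mat px (285, 470) [0.37042273 0.19879964 0.008     ] [-8.29179873e-02 -3.33041578e-02  6.93889390e-18]
mat px (575, 240) [0.46522978 0.08563352 0.008     ] [ 6.44624545e-02 -4.19038109e-02  6.93889390e-18]
pot [ 0.45722559 -0.39849223] [ 0.49639697 -0.49521982 -0.02175443  0.02446238]
edge [0.34054681 0.19261269 0.        ]
instr [ 0.36795353 -0.02092243  0.05      ] [ 0.61388041 -0.22890263  0.09      ] yellow [0.549 0.248 0.   ] box [0.56  0.015 0.   ] timer [0.396 0.378 0.   ]
```

```bash
cat >> h.py <<'E'
def tool_R(yaw,pitch,s): # tray yaw, nose-down pitch, s=+-1 side; tool axes as columns
    Rt=R.from_euler('z',yaw)*R.from_euler('y',pitch)
    z=np.array([.573,0,-.82]); z/=np.linalg.norm(z); y=s*np.array([-z[2],0,z[0]])
    return Rt*R.from_matrix(np.c_[np.cross(y,z),y,z])
def wrist(Rw,q1,q23): # [q4,q5,q6] two branches, q5>0
    W=(R.from_euler('z',q1)*R.from_euler('y',q23)).inv()*Rw*R.from_euler('z',-np.pi/2)
    a=W.as_euler('ZYZ'); return a
def rel(Rw0,p0,Rw1,p1): # row for carry_out
    return np.r_[Rw0.inv().apply(np.array(p1)-p0)*100,(Rw0.inv()*Rw1).as_rotvec()]
E
python3 - <<'E'
from h import *
s=ctrl.observe();R0=R.from_quat(s['orientation'])
print(wrist(R0,1.089,1.885))
for k in(1,-1):
  print('grasp',k)
  for q23 in(1.9,2.2): print(wrist(tool_R(-.84,0,k),.6,q23).round(2),wrist(tool_R(-.84,-.2,k),.6,q23).round(2))
  for yaw in (-1.4,-1.7,-2.0):
    for q1 in(-.4,-.65):print(yaw,q1,wrist(tool_R(yaw,-.2,k),q1,1.8).round(2),wrist(tool_R(yaw,.9,k),q1,1.6).round(2))
  print(rel(R0,s['tool_pos'],tool_R(-.84,0,k),[.34,.3,.25]).round(3))
E
```

```text
[-1.16466086e-05  1.25819121e+00 -2.00046442e-02]
grasp 1
[-0.65  1.23  1.66] [-0.86  1.25  1.73]
[-0.74  1.    1.87] [-0.96  1.07  1.99]
-1.4 -0.4 [-0.81  1.    1.33] [0.25 1.7  1.01]
-1.4 -0.65 [-0.73  0.83  1.11] [0.2  1.75 0.77]
-1.7 -0.4 [-0.84  1.22  1.55] [0.28 1.62 1.3 ]
-1.7 -0.65 [-0.82  1.04  1.37] [0.25 1.69 1.06]
-2.0 -0.4 [-0.82  1.43  1.76] [0.29 1.53 1.59]
-2.0 -0.65 [-0.84  1.25  1.59] [0.28 1.61 1.35]
[-17.072 -15.455  -3.655  -0.403  -0.59    1.88 ]
grasp -1
[-0.65  1.23 -1.48] [-0.86  1.25 -1.41]
[-0.74  1.   -1.27] [-0.96  1.07 -1.16]
-1.4 -0.4 [-0.81  1.   -1.81] [ 0.25  1.7  -2.13]
-1.4 -0.65 [-0.73  0.83 -2.03] [ 0.2   1.75 -2.38]
-1.7 -0.4 [-0.84  1.22 -1.59] [ 0.28  1.62 -1.84]
-1.7 -0.65 [-0.82  1.04 -1.77] [ 0.25  1.69 -2.08]
-2.0 -0.4 [-0.82  1.43 -1.38] [ 0.29  1.53 -1.55]
-2.0 -0.65 [-0.84  1.25 -1.55] [ 0.28  1.61 -1.79]
[-17.072 -15.455  -3.655   0.534  -0.364  -1.153]
```

carry_out:
  series: [-4, -4, -1, 0.13, -0.09, -0.28, -8, -8, -2, 0.26, -0.18, -0.57, -12, -12, -3, 0.4, -0.27, -0.86, -17, -15.5, -3.6, 0.534, -0.364, -1.153, -17, -15.5, -3.6, 0.534, -0.364, -1.153, -17, -15.5, -3.6, 0.534, -0.364, -1.153, -17, -15.5, -3.6, 0.534, -0.364, -1.153, -17, -15.5, -3.6, 0.534, -0.364, -1.153, -17, -15.5, -3.6, 0.534, -0.364, -1.153, -17, -15.5, -3.6, 0.534, -0.364, -1.153, -17, -15.5, -3.6, 0.534, -0.364, -1.153, -17, -15.5, -3.6, 0.534, -0.364, -1.153]
  gripper: 1

```text
time_s: 1.3
tool_pos: [0.3397, 0.3003, 0.2502]
orientation: [-0.34, 0.892, -0.28, 0.108]
force: [0.1, 0.0, -0.7]
finger_gap: 0.0912
grasp_force: 0.0
```

Run:
```python
from h import *
s=ctrl.observe();R1=R.from_quat(s['orientation']);q=s['joint_positions']
print(s['time_s'],q.round(3),s['tool_pos'],(R1.inv()*tool_R(-.84,0,-1)).magnitude())
print(wrist(R1,q[0],q[1]+q[2]))
f=snap('side','side1');p=proj(f,[[.45,.16,.02]])[0];print(p)
u,v=(p-[60,45]).astype(int); print(u,v)
cv2.imwrite('pics/s1.png',cv2.resize(f['image'][v:v+90,u:u+120,::-1],(800,600),interpolation=cv2.INTER_CUBIC))
```

```text
1.3 [ 1.102  0.206  1.788 -0.569  1.422 -1.03 ] [0.33968394 0.30033132 0.25018716] 0.0036839298259842457
[-0.56933085  1.42215224 -1.03014018]
[248.98773012 231.00023648]
188 186
```

View pics/s1.png

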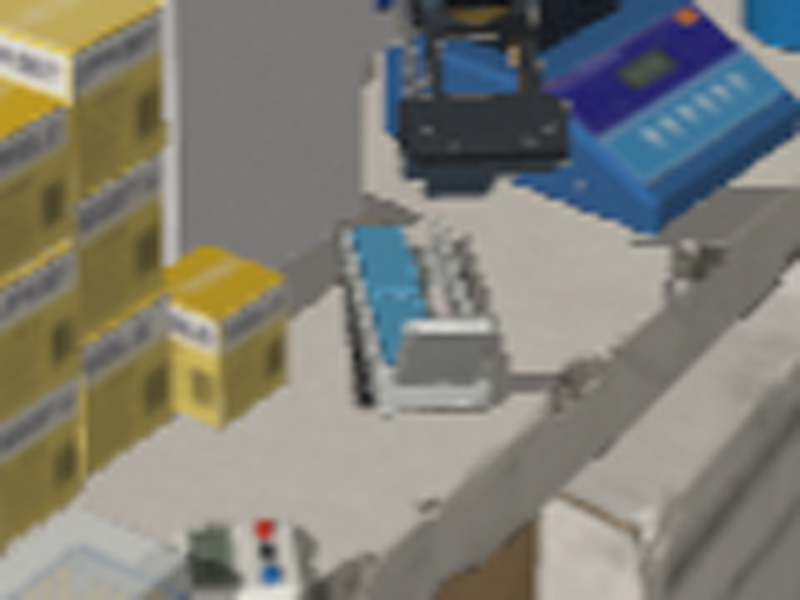

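The side crop shows the tray undisturbed. The plate's top edge runs (402,324)-(496,322), the back wall foot (378,407)-(498,405), and the open-end left wall tip is at (346,230). I'll refine the fit and fit the arm's link lengths.

Run:
```python
from h import *
f=load('top0');g=load('side1') 
A=lambda q:(np.array(q)+.5)/10-.5+[168,185]
C=lambda q:(np.array(q)+.5)/6.6667-.5+[188,186]
top=np.array([-.124,0,.068])+.022*np.array([-.573,0,.82])
M=[[-.0925,.033,.03],[-.0925,-.033,.03],[.0925,.033,.029],[.0925,-.033,.029],top+[0,.025,0],top+[0,-.025,0]]
px=A([[155,365],[262,478],[495,65],[595,175],[52,458],[134,543]])
N=[top+[0,.025,0],top+[0,-.025,0],[-.0925,.033,0],[-.0925,-.033,0],[.0925,.033,.029]]
py=C([[402,324],[496,322],[378,407],[498,405],[346,230]])
def fun(p):
    t=T([p[0],p[1],.008,p[2]]); return np.r_[(proj(f,t(M))-px).ravel()*1.3,(proj(g,t(N))-py).ravel()]
s=least_squares(fun,[.42,.2,-.9],loss='soft_l1'); print('tray',s.x,s.fun.round(1))
p=[s.x[0],s.x[1],.008,s.x[2]]
grip=T(p)([-.124,0,.068]);print('grip',grip)
st=ctrl.observe();R1=R.from_quat(st['orientation']);Rg=tool_R(p[3],0,-1);z=Rg.as_matrix()[:,2]
print('pre',rel(R1,st['tool_pos'],Rg,grip-.065*z).round(3),'grasp',rel(R1,st['tool_pos'],Rg,grip+.019*z).round(3))
```

```text
tray [ 0.4492224   0.16194905 -0.81716615] [-1.3  0.2 -0.9  1.8  0.3 -1.2  1.6  0.6 -0.1 -0.1  0.4  1.6  0.4 -0.3
 -0.5 -0.9 -0.1  0.1 -1.6 -0.8 -1.3 -2.8]
grip [0.36437039 0.25237104 0.076     ]
pre [ 1.4750e+00  5.6920e+00  1.0772e+01  1.0000e-03 -1.2000e-02 -2.2000e-02] grasp [ 1.3730e+00  5.6840e+00  1.9172e+01  1.0000e-03 -1.2000e-02 -2.2000e-02]
```

carry_out:
  series: [1.4, 5.7, 0, 0, 0, 0, 1.4, 5.7, 4, 0, 0, 0, 1.4, 5.7, 8, 0, 0, 0, 1.4, 5.7, 11, 0, 0, 0, 1.4, 5.7, 13, 0, 0, 0, 1.4, 5.7, 15, 0, 0, 0, 1.4, 5.7, 17, 0, 0, 0, 1.4, 5.7, 18.5, 0, 0, 0, 1.4, 5.7, 19.1, 0, 0, 0, 1.4, 5.7, 19.1, 0, 0, 0, 1.4, 5.7, 19.1, 0, 0, 0]

```text
time_s: 2.45
tool_pos: [0.3713, 0.245, 0.0612]
orientation: [-0.34, 0.891, -0.28, 0.108]
force: [-0.1, -0.2, -0.6]
finger_gap: 0.0911
grasp_force: 0.0
```

Run:
```python
from h import *
f=snap('side','side2');s=ctrl.observe();print(s['tool_pos'],s['force'],s['joint_positions'].round(3))
cv2.imwrite('pics/s2.png',cv2.resize(f['image'][186:276,188:308,::-1],(800,600),interpolation=cv2.INTER_CUBIC))
```

```text
[0.37123705 0.24517932 0.06128383] [ 0.26480593  0.16689977 -0.00071754] [ 0.987  0.396  2.106 -0.743  0.961 -0.777]
```

View pics/s2.png

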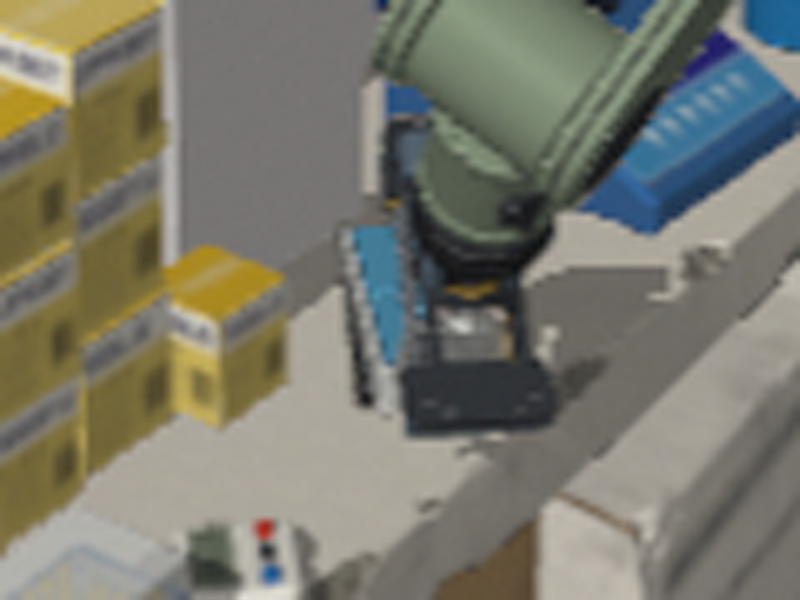

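The side crop shows the plate between the open fingers, at about (470,330). I'll close the gripper.

carry_out:
  series: [0, 0, 0, 0, 0, 0, 0, 0, 0, 0, 0, 0, 0, 0, 0, 0, 0, 0, 0, 0, 0, 0, 0, 0, 0, 0, 0, 0, 0, 0, 0, 0, 0, 0, 0, 0, 0, 0, 0, 0, 0, 0, 0, 0, 0, 0, 0, 0, 0, 0, 0, 0, 0, 0, 0, 0, 0, 0, 0, 0]
  gripper: 0
  force: 25

```text
time_s: 3.5
tool_pos: [0.3709, 0.2444, 0.0607]
orientation: [-0.341, 0.891, -0.28, 0.108]
force: [0.0, 0.5, -1.3]
finger_gap: 0.0141
grasp_force: 0.0
```

carry_out:
  series: [0, 0, 0, 0, 0, 0, 0, 0, 0, 0, 0, 0, 0, 0, 0, 0, 0, 0, 0, 0, 0, 0, 0, 0, 0, 0, 0, 0, 0, 0]
  force: 50

```text
time_s: 4.0
tool_pos: [0.3709, 0.2446, 0.0607]
orientation: [-0.341, 0.891, -0.28, 0.108]
force: [0.1, 0.5, -2.0]
finger_gap: 0.0098
grasp_force: 50.0
```

Run:
```python
from h import *
s=ctrl.observe();q=s['joint_positions']
D=[([1.08899,.32024,1.56554,0,1.25741,-.02],[.25599,.51437,.21320]),([1.102,.206,1.788,-.569,1.422,-1.03],[.33968,.30033,.25019]),(q,s['tool_pos'])]
def fk(q,k):
    a,h,L1,L2,d=k
    R1=R.from_euler('z',q[0]);R2=R1*R.from_euler('y',q[1]);R3=R1*R.from_euler('y',q[1]+q[2]);R6=R3*R.from_euler('ZYZ',q[3:6])
    return R1.apply([a,0,h])+R2.apply([0,0,L1])+R3.apply([0,0,L2])+R6.apply([0,0,d])
r=least_squares(lambda k:np.concatenate([fk(a,k)-b for a,b in D]),[0,.1,.5,.4,.2]);print(r.x,r.fun.round(4),r.jac.shape,np.linalg.svd(r.jac)[1])
```

```text
[0.00547543 0.15115871 0.53962493 0.41141586 0.3182659 ] [ 0.0063 -0.0128  0.0044  0.0037  0.0023 -0.0009  0.0042  0.0029 -0.0035] (9, 5) [3.0002334  2.32665127 0.68659455 0.32442937 0.09288154]
```

```bash
cat >> h.py <<'E'
D=[([1.08899,.32024,1.56554,0,1.25741,-.02],[.25599,.51437,.21320]),([1.102,.206,1.788,-.569,1.422,-1.03],[.33968,.30033,.25019]),([.987,.396,2.106,-.743,.961,-.777],[.37124,.24518,.06128])]
def fk(q,k):
    a,b,h,L1,L2,d=k
    R1=R.from_euler('z',q[0]);R2=R1*R.from_euler('y',q[1]);R3=R1*R.from_euler('y',q[1]+q[2]);R6=R3*R.from_euler('ZYZ',q[3:6])
    return R1.apply([a,b,h])+R2.apply([0,0,L1])+R3.apply([0,0,L2])+R6.apply([0,0,d]), R6*R.from_euler('z',np.pi/2)
K=least_squares(lambda k:np.concatenate([fk(a,k)[0]-b for a,b in D]),[0,0,.1,.5,.4,.2]).x
LO=[-3.11,-.84,.21,-1.34,.05,-2.56];HI=[3.11,2.01,2.61,4.49,2.63,2.56]
def ik(p,Rw,q0):
    def e(q):
        x,r=fk(q,K); return np.r_[(x-p)*5,(r.inv()*Rw).as_rotvec()]
    r=least_squares(e,np.clip(q0,np.array(LO)+.01,np.array(HI)-.01),bounds=(LO,HI)); return r.x,np.abs(r.fun).max()
GRIP=np.array([-.124,0,.068]); LIP=np.array([.0925,0,.004])
def tcp(yaw,pitch,lip): # lip world position -> tcp pos, orientation
    Rt=R.from_euler('z',yaw)*R.from_euler('y',pitch); Rw=tool_R(yaw,pitch,-1)
    return np.array(lip)+Rt.apply(GRIP-LIP)+.019*Rw.as_matrix()[:,2],Rw
E
python3 - <<'E'
from h import *
print(K,[np.abs(fk(a,K)[0]-b).max().round(4) for a,b in D])
s=ctrl.observe(); q0=s['joint_positions']; Rw=R.from_quat(s['orientation'])
print('tray yaw/pitch now', [(y,(Rw.inv()*tool_R(y,0,-1)).as_rotvec().round(3)) for y in(-.84,)])
pot=np.array([.457,-.398])
for yaw in(-1.5,-1.75,-2.0,-2.2):
    d=np.array([np.cos(yaw),np.sin(yaw)]); q=q0
    print('yaw',yaw)
    for pitch,z,back in((-.12,.25,.02),(.3,.17,.02),(.6,.14,.02),(.9,.13,.02),(1.1,.13,.02)):
        p,Rr=tcp(yaw,pitch,[*(pot-back*d),z]); q,e=ik(p,Rr,q); print(pitch,p.round(3),q.round(2),round(e,4))
E
```

```text
[0.00878603 0.01385493 0.1805579  0.53189566 0.41366938 0.34211212] [np.float64(0.0046), np.float64(0.0021), np.float64(0.0026)]
tray yaw/pitch now [(-0.84, array([ 0.001,  0.001, -0.001]))]
yaw -1.5
-0.12 [ 0.441 -0.169  0.273] [ 0.11  0.09  1.94 -0.78  1.26 -1.23] 0.0
0.3 [ 0.443 -0.196  0.277] [-0.24  0.07  1.77 -0.31  1.22 -1.79] 0.0
0.6 [ 0.446 -0.236  0.296] [-0.51  0.16  1.57 -0.01  1.4  -2.15] 0.0
0.9 [ 0.449 -0.288  0.321] [-0.73  0.34  1.31  0.2   1.7  -2.36] 0.0
1.1 [ 0.452 -0.328  0.335] [-0.83  0.49  1.11  0.32  1.92 -2.42] 0.0
yaw -1.75
-0.12 [ 0.498 -0.172  0.273] [ 0.07  0.29  1.68 -0.71  1.43 -1.12] 0.0
0.3 [ 0.493 -0.199  0.277] [-0.21  0.21  1.6  -0.32  1.33 -1.53] 0.0
0.6 [ 0.486 -0.238  0.296] [-0.48  0.23  1.49 -0.01  1.42 -1.87] 0.0
0.9 [ 0.477 -0.29   0.321] [-0.72  0.34  1.31  0.25  1.64 -2.11] 0.0
1.1 [ 0.469 -0.329  0.335] [-0.86  0.46  1.16  0.39  1.82 -2.21] 0.0
yaw -2.0
-0.12 [ 0.553 -0.189  0.273] [ 0.01  0.48  1.4  -0.65  1.62 -1.05] 0.0
0.3 [ 0.541 -0.214  0.277] [-0.22  0.35  1.41 -0.31  1.45 -1.32] 0.0
0.6 [ 0.525 -0.25   0.296] [-0.46  0.31  1.38 -0.01  1.45 -1.6 ] 0.0
0.9 [ 0.503 -0.298  0.321] [-0.72  0.35  1.3   0.28  1.58 -1.87] 0.0
1.1 [ 0.486 -0.334  0.335] [-0.88  0.42  1.22  0.44  1.71 -2.  ] 0.0
yaw -2.2
-0.12 [ 0.592 -0.212  0.273] [-0.06  0.63  1.14 -0.61  1.78 -1.  ] 0.0
0.3 [ 0.576 -0.235  0.277] [-0.25  0.46  1.24 -0.29  1.56 -1.17] 0.0
0.6 [ 0.553 -0.267  0.296] [-0.47  0.37  1.29 -0.01  1.48 -1.41] 0.0
0.9 [ 0.522 -0.309  0.321] [-0.72  0.35  1.29  0.29  1.53 -1.68] 0.0
1.1 [ 0.498 -0.341  0.335] [-0.89  0.38  1.27  0.47  1.61 -1.84] 0.0
```

```bash
cat >> h.py <<'E'
def rows(p0,R0,wps): # wps: list of (pos,R)
    out=[rel(R0,p0,r,p) for p,r in wps]
    for o in out: print(', '.join('%g'%v for v in np.r_[o[:3].round(1),o[3:].round(3)])+',')
E
python3 - <<'E'
from h import *
s=ctrl.observe(); p0=s['tool_pos'];R0=tool_R(-.84,0,-1); g0=p0-.019*R0.as_matrix()[:,2]
w=[]
for t,z in zip(np.arange(1,13)/12,[.4,1,2,3.3,4.8,6.5,8.5,10.5,12.5,14.3,15.4,16]):
    Rr=tool_R(-.84,-.12*min(1,z/6),-1); g=g0+[-.03*z/16,0,z/100]; w.append((g+.019*Rr.as_matrix()[:,2],Rr))
rows(p0,R0,w)
E
```

```text
0.1, -0.2, -0.4, 0.008, 0, 0,
0.1, -0.5, -0.9, 0.02, 0, -0,
0.3, -1, -1.8, 0.04, 0, 0,
0.5, -1.7, -2.9, 0.066, 0, 0,
0.7, -2.4, -4.3, 0.096, 0, 0,
0.9, -3.3, -5.8, 0.12, 0, 0,
1.2, -4.2, -7.6, 0.12, 0, 0,
1.5, -5.2, -9.4, 0.12, 0, 0,
1.7, -6.1, -11.2, 0.12, 0, 0,
2, -7, -12.8, 0.12, 0, 0,
2.2, -7.5, -13.7, 0.12, 0, 0,
2.2, -7.8, -14.3, 0.12, 0, 0,
```

carry_out:
  series: [0.1, -0.2, -0.4, 0.008, 0, 0, 0.1, -0.5, -0.9, 0.02, 0, 0, 0.3, -1, -1.8, 0.04, 0, 0, 0.5, -1.7, -2.9, 0.066, 0, 0, 0.7, -2.4, -4.3, 0.096, 0, 0, 0.9, -3.3, -5.8, 0.12, 0, 0, 1.2, -4.2, -7.6, 0.12, 0, 0, 1.5, -5.2, -9.4, 0.12, 0, 0, 1.7, -6.1, -11.2, 0.12, 0, 0, 2, -7, -12.8, 0.12, 0, 0, 2.2, -7.5, -13.7, 0.12, 0, 0, 2.2, -7.8, -14.3, 0.12, 0, 0]

```text
time_s: 5.2
tool_pos: [0.342, 0.243, 0.2233]
orientation: [-0.333, 0.873, -0.333, 0.128]
force: [-0.4, -0.6, -3.0]
finger_gap: 0.0095
grasp_force: 50.0
```

Run:
```python
from h import *
f=snap('side','side3');g=snap('top','top3');s=ctrl.observe();print(s['tool_pos'],s['force'],s['finger_gap'],s['grasp_force'],s['joint_positions'].round(2))
a=cv2.resize(f['image'][150:270,188:308,::-1],(400,400),interpolation=cv2.INTER_CUBIC)
b=cv2.resize(g['image'][185:245,188-25:248-25,::-1],(400,400),interpolation=cv2.INTER_CUBIC)
cv2.imwrite('pics/s3.png',np.hstack([a,b]))
```

```text
[0.34236261 0.24330966 0.22294839] [-0.14808923 -0.59072267 -1.85122198] 0.009661182922141945 49.998661279678345 [ 1.11  0.2   1.95 -0.69  1.37 -0.92]
```

View pics/s3.png

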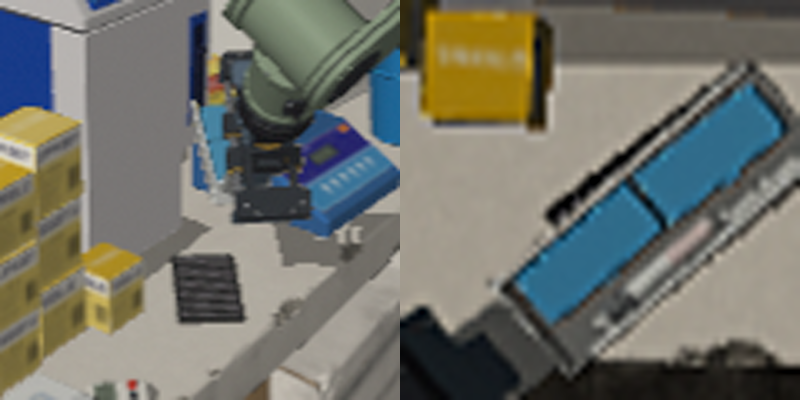

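The tray is lifted with both mailers and the tube in it. The bare mat is visible at (173,257)-(243,318) in the left half. Next I'll measure the mat and plan the transfer.

Run:
```python
from h import *
f=load('side3'); im=f['image'][150:270,188:308]
big=cv2.resize(im,None,fx=4,fy=4,interpolation=cv2.INTER_CUBIC)
m=(big.max(2)<90).astype(np.uint8); m=cv2.morphologyEx(m,cv2.MORPH_CLOSE,np.ones((13,13)))
n,l,st,c=cv2.connectedComponentsWithStats(m); k=l[int(288*1.2),int(208*1.2)]; print(st[k])
cs=max(cv2.findContours((l==k).astype(np.uint8),cv2.RETR_EXTERNAL,cv2.CHAIN_APPROX_NONE)[0],key=cv2.contourArea)
hull=cv2.convexHull(cs)[:,0]; px=(hull+.5)/4-.5+[188,150]
# fit silhouette hull of the mat box
B=[[sx*.075,sy*.04,z] for sx in(-1,1) for sy in(-1,1) for z in(0,.008)]
mk=cv2.contourArea(px.astype(np.float32))
def res(p):
    h=cv2.convexHull(proj(f,T([p[0],p[1],0,p[2]])(B)).astype(np.float32))
    return [cv2.pointPolygonTest(h,(float(u),float(v)),True) for u,v in px]
s=least_squares(res,[.45,.16,-.84],diff_step=1e-3); print('mat',s.x,np.round(s.fun,2))
s=ctrl.observe(); Rw=R.from_quat(s['orientation'])
p0=s['tool_pos'];R0=tool_R(-.84,-.12,-1);print((R0.inv()*Rw).magnitude())
g0=p0-.019*R0.as_matrix()[:,2]
p1,_=tcp(-1.75,-.12,[*(np.array([.457,-.398])-.02*np.array([np.cos(-1.75),np.sin(-1.75)])),.25]); g1=p1-.019*tool_R(-1.75,-.12,-1).as_matrix()[:,2]
print('g',g0,g1)
w=[];N=36
for i in range(1,N+1):
    t=i/N;t=t*t*(3-2*t); Rr=tool_R(-.84-.91*t,-.12,-1); w.append((g0+(g1-g0)*t+.019*Rr.as_matrix()[:,2],Rr))
q=s['joint_positions']
for k in range(0,36,12): 
    print('--'); rows(*((p0,R0) if k==0 else w[k-1]),w[k:k+12])
    q,e=ik(*w[k+11],q); print(w[k+11][0].round(3),q.round(2),round(e,4))
```

```text
[ 203  306   91   82 6106]
mat [ 0.44453185  0.16546545 -0.87221665] [ 0.57 -0.04 -0.23 -0.4   0.17  0.23  0.21  0.18 -0.28 -0.04  0.14  0.41
  0.37  0.16 -0.06  0.04  0.63]
0.0027696136240527476
g [0.33390639 0.2527437  0.23710789] [ 0.50024332 -0.15928043  0.28762206]
--
0, -0.1, 0.1, -0, 0.001, 0.002,
0.1, -0.3, 0.2, -0, 0.005, 0.006,
0.3, -0.7, 0.5, -0, 0.012, 0.013,
0.6, -1.2, 0.8, 0, 0.021, 0.023,
0.9, -1.8, 1.3, -0, 0.032, 0.036,
1.2, -2.6, 1.8, 0, 0.045, 0.05,
1.6, -3.4, 2.4, -0, 0.06, 0.067,
2.1, -4.3, 3, 0, 0.077, 0.086,
2.5, -5.4, 3.8, -0, 0.095, 0.106,
3.1, -6.5, 4.5, -0, 0.114, 0.128,
3.6, -7.7, 5.4, -0, 0.135, 0.151,
4.2, -8.9, 6.2, -0, 0.157, 0.176,
[0.383 0.135 0.236] [ 0.85  0.14  1.99 -0.69  1.38 -0.95] 0.0
--
0.2, -1.4, 1, 0, 0.023, 0.026,
0.5, -2.8, 2, 0, 0.047, 0.052,
0.7, -4.2, 3, -0, 0.071, 0.079,
1, -5.7, 4, 0, 0.096, 0.107,
1.2, -7.2, 5.1, 0, 0.121, 0.135,
1.5, -8.7, 6.2, 0, 0.146, 0.163,
1.7, -10.2, 7.2, 0, 0.171, 0.191,
2, -11.7, 8.3, 0, 0.196, 0.22,
2.2, -13.2, 9.3, -0, 0.221, 0.247,
2.5, -14.6, 10.3, 0, 0.246, 0.274,
2.7, -16, 11.3, 0, 0.269, 0.301,
2.9, -17.4, 12.3, 0, 0.292, 0.327,
[ 0.458 -0.065  0.26 ] [ 0.32  0.18  1.86 -0.71  1.39 -1.06] 0.0
--
-0.5, -1.3, 0.9, 0, 0.022, 0.025,
-0.9, -2.5, 1.7, 0, 0.043, 0.048,
-1.4, -3.6, 2.5, -0, 0.063, 0.07,
-1.7, -4.6, 3.2, 0, 0.081, 0.09,
-2.1, -5.6, 3.9, 0, 0.097, 0.109,
-2.4, -6.4, 4.5, 0, 0.112, 0.126,
-2.7, -7.2, 5, 0, 0.125, 0.14,
-3, -7.8, 5.4, -0, 0.137, 0.153,
-3.1, -8.3, 5.8, 0, 0.145, 0.162,
-3.3, -8.7, 6.1, 0, 0.152, 0.17,
-3.4, -8.9, 6.2, 0, 0.156, 0.174,
-3.4, -9, 6.3, 0, 0.157, 0.176,
[ 0.498 -0.172  0.273] [ 0.07  0.29  1.68 -0.71  1.43 -1.12] 0.0
```

carry_out:
  series: [0, -0.1, 0.1, 0, 0.001, 0.002, 0.1, -0.3, 0.2, 0, 0.005, 0.006, 0.3, -0.7, 0.5, 0, 0.012, 0.013, 0.6, -1.2, 0.8, 0, 0.021, 0.023, 0.9, -1.8, 1.3, 0, 0.032, 0.036, 1.2, -2.6, 1.8, 0, 0.045, 0.05, 1.6, -3.4, 2.4, 0, 0.06, 0.067, 2.1, -4.3, 3, 0, 0.077, 0.086, 2.5, -5.4, 3.8, 0, 0.095, 0.106, 3.1, -6.5, 4.5, 0, 0.114, 0.128, 3.6, -7.7, 5.4, 0, 0.135, 0.151, 4.2, -8.9, 6.2, 0, 0.157, 0.176]

```text
time_s: 6.5
tool_pos: [0.3832, 0.1334, 0.2358]
orientation: [-0.227, 0.906, -0.346, 0.088]
force: [0.6, 0.2, -2.5]
finger_gap: 0.01
grasp_force: 50.0
```

carry_out:
  series: [0.2, -1.4, 1, 0, 0.023, 0.026, 0.5, -2.8, 2, 0, 0.047, 0.052, 0.7, -4.2, 3, 0, 0.071, 0.079, 1, -5.7, 4, 0, 0.096, 0.107, 1.2, -7.2, 5.1, 0, 0.121, 0.135, 1.5, -8.7, 6.2, 0, 0.146, 0.163, 1.7, -10.2, 7.2, 0, 0.171, 0.191, 2, -11.7, 8.3, 0, 0.196, 0.22, 2.2, -13.2, 9.3, 0, 0.221, 0.247, 2.5, -14.6, 10.3, 0, 0.246, 0.274, 2.7, -16, 11.3, 0, 0.269, 0.301, 2.9, -17.4, 12.3, 0, 0.292, 0.327]

```text
time_s: 7.7
tool_pos: [0.4576, -0.0669, 0.26]
orientation: [-0.024, 0.934, -0.356, 0.01]
force: [-0.2, 0.2, -1.8]
finger_gap: 0.0099
grasp_force: 50.0
```

carry_out:
  series: [-0.5, -1.3, 0.9, 0, 0.022, 0.025, -0.9, -2.5, 1.7, 0, 0.043, 0.048, -1.4, -3.6, 2.5, 0, 0.063, 0.07, -1.7, -4.6, 3.2, 0, 0.081, 0.09, -2.1, -5.6, 3.9, 0, 0.097, 0.109, -2.4, -6.4, 4.5, 0, 0.112, 0.126, -2.7, -7.2, 5, 0, 0.125, 0.14, -3, -7.8, 5.4, 0, 0.137, 0.153, -3.1, -8.3, 5.8, 0, 0.145, 0.162, -3.3, -8.7, 6.1, 0, 0.152, 0.17, -3.4, -8.9, 6.2, 0, 0.156, 0.174, -3.4, -9, 6.3, 0, 0.157, 0.176]

```text
time_s: 8.9
tool_pos: [0.4981, -0.1724, 0.2727]
orientation: [0.084, 0.931, -0.355, -0.031]
force: [0.5, -0.1, -1.9]
finger_gap: 0.01
grasp_force: 50.0
```

Run:
```python
from h import *
f=snap('side','side4');g=snap('top','top4');s=ctrl.observe();print(s['time_s'],s['tool_pos'],s['force'],s['finger_gap'],s['joint_positions'].round(2),(R.from_quat(s['orientation']).inv()*tool_R(-1.75,-.12,-1)).as_rotvec().round(3))
a=cv2.resize(f['image'][130:220,240:360,::-1],(400,300),interpolation=cv2.INTER_CUBIC)
b=cv2.resize(g['image'][170:260,270:390,::-1],(800,600),interpolation=cv2.INTER_CUBIC)
b[:225,:300]=a[:225,100:]
cv2.imwrite('pics/s4.png',b)
```

```text
9.0 [ 0.49784187 -0.17229575  0.27268288] [-0.02384162  0.01093906 -2.92578008] 0.010016893014547817 [ 0.07  0.28  1.69 -0.71  1.43 -1.12] [ 0.002  0.001 -0.001]
```

View pics/s4.png

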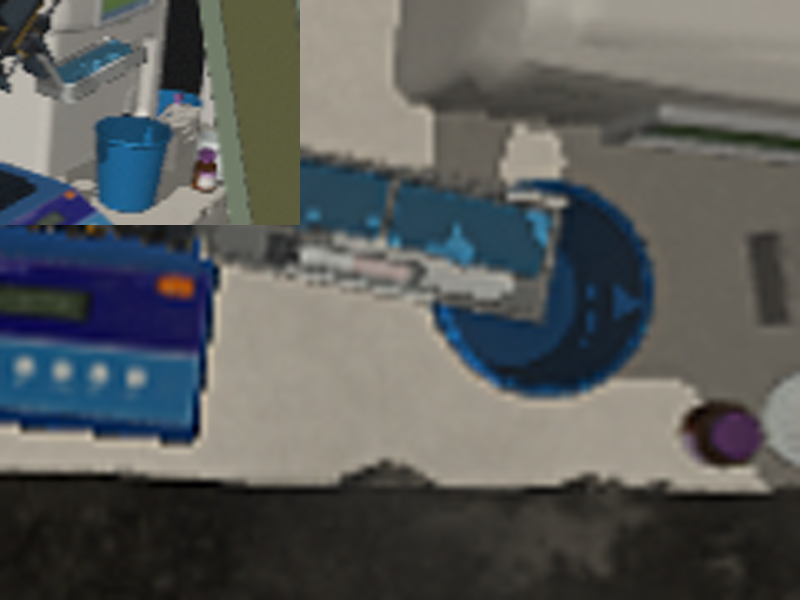

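Run:
```python
from h import *
f=load('top4');s=ctrl.observe();Rw=R.from_quat(s['orientation']);g=s['tool_pos']-.019*Rw.as_matrix()[:,2]
Rt=Rw*tool_R(0,0,-1).inv()
pt=lambda P:g+Rt.apply(np.array(P)-GRIP)
c=lambda P:((proj(f,pt(P))[0]+.5-[270,170])*6.667-.5).round(0)
for n,P in dict(lip=LIP,lw=[.0925,.031,.029],rw=[.0925,-.031,.029],lf=[.0925,.033,0],rf=[.0925,-.033,0],rback=[-.0925,-.031,.03]).items(): print(n,pt(P).round(3),c(P))
print('pot',((proj(f,[[.457,-.398,.124]])[0]+.5-[270,170])*6.667-.5))
```

```text
lip [ 0.46  -0.379  0.249] [553. 273.]
lw [ 0.491 -0.381  0.274] [568. 213.]
rw [ 0.43  -0.37   0.274] [546. 329.]
lf [ 0.493 -0.385  0.245] [564. 213.]
rf [ 0.428 -0.373  0.245] [541. 335.]
rback [ 0.463 -0.19   0.253] [197. 259.]
pot [541.94073315 287.71789389]
```

Both mailers and the tube are still in the tray. The lip sits over the pot mouth at about (555,260), the pot centre is (545,288), and the tray lies about 6 mm to +y in the hand. I'll correct for that and plan the tip.

Run:
```python
from h import *
s=ctrl.observe(); yaw=-1.75; d=np.array([np.cos(yaw),np.sin(yaw)]);n=np.array([-d[1],d[0]])
pot=np.array([.457,-.398])
p0=s['tool_pos'];R0=tool_R(yaw,-.12,-1); q=s['joint_positions']
w=[];N=12
l0=np.array([*(pot-.02*d),.25])
def W(pitch,back,z,lat): return tcp(yaw,pitch,[*(pot-back*d-lat*n),z])
for i in range(1,13):
    t=i/12;t=t*t*(3-2*t); w.append(W(-.12+.22*t,.02+.005*t,.25-.11*t,.006*t))
for i in range(1,25):
    pit=.1+1.0*min(1,i/22); w.append(W(pit,.025,.14-.008*min(1,i/15),.006))
for k in range(0,36,12): 
    print('--'); rows(*((p0,R0) if k==0 else w[k-1]),w[k:k+12])
    q,e=ik(*w[k+11],q); print(w[k+11][0].round(3),q.round(2),round(e,4))
```

```text
--
0, 0.1, -0, -0.004, 0, 0,
0, 0.3, 0.3, -0.016, -0, 0,
0.1, 0.6, 0.7, -0.034, -0, -0,
0.2, 1.1, 1.2, -0.057, -0, -0,
0.2, 1.5, 1.8, -0.083, -0, -0,
0.3, 2, 2.4, -0.11, 0, -0,
0.4, 2.5, 3, -0.137, -0, -0,
0.4, 3, 3.7, -0.163, -0, -0,
0.5, 3.3, 4.2, -0.186, -0, -0,
0.6, 3.6, 4.7, -0.204, -0, -0,
0.6, 3.8, 5, -0.216, -0, -0,
0.6, 3.9, 5.1, -0.22, 0, -0,
[ 0.491 -0.176  0.209] [-0.05  0.27  1.77 -0.54  1.23 -1.22] 0.0
--
-0, -0.7, -0.6, -0.045, -0, 0,
-0, -1.4, -1.1, -0.091, -0, -0,
-0, -2.2, -1.6, -0.136, 0, 0,
-0, -3, -2.1, -0.182, -0, -0,
-0, -3.8, -2.5, -0.227, -0, -0,
0, -4.6, -2.9, -0.273, -0, -0,
0, -5.5, -3.3, -0.318, -0, -0,
0, -6.3, -3.6, -0.364, -0, -0,
-0, -7.2, -3.9, -0.409, 0, -0,
-0, -8.1, -4.1, -0.455, 0, -0,
-0, -9, -4.3, -0.5, 0, -0,
-0, -9.9, -4.5, -0.545, 0, 0,
[ 0.48  -0.239  0.296] [-0.51  0.23  1.49  0.03  1.44 -1.91] 0.0
--
-0, -0.7, -0.6, -0.045, -0, -0,
-0, -1.5, -1.1, -0.091, -0, -0,
-0, -2.3, -1.6, -0.136, -0, 0,
-0, -3.1, -2.1, -0.182, 0, -0,
0, -3.9, -2.6, -0.227, -0, -0,
-0, -4.8, -3.1, -0.273, 0, -0,
-0, -5.6, -3.5, -0.318, 0, -0,
-0, -6.5, -3.8, -0.364, -0, -0,
-0, -7.4, -4.1, -0.409, 0, -0,
-0, -8.3, -4.4, -0.455, 0, -0,
-0, -8.3, -4.4, -0.455, 0, -0,
-0, -8.3, -4.4, -0.455, 0, -0,
[ 0.464 -0.323  0.337] [-0.86  0.44  1.18  0.39  1.82 -2.21] 0.0
```

carry_out:
  series: [0, 0.1, 0, -0.004, 0, 0, 0, 0.3, 0.3, -0.016, 0, 0, 0.1, 0.6, 0.7, -0.034, 0, 0, 0.2, 1.1, 1.2, -0.057, 0, 0, 0.2, 1.5, 1.8, -0.083, 0, 0, 0.3, 2, 2.4, -0.11, 0, 0, 0.4, 2.5, 3, -0.137, 0, 0, 0.4, 3, 3.7, -0.163, 0, 0, 0.5, 3.3, 4.2, -0.186, 0, 0, 0.6, 3.6, 4.7, -0.204, 0, 0, 0.6, 3.8, 5, -0.216, 0, 0, 0.6, 3.9, 5.1, -0.22, 0, 0]

```text
time_s: 10.2
tool_pos: [0.4911, -0.1764, 0.2085]
orientation: [0.087, 0.964, -0.25, -0.022]
force: [-0.2, -0.1, -2.2]
finger_gap: 0.0099
grasp_force: 50.0
```

carry_out:
  series: [0, -0.7, -0.6, -0.045, 0, 0, 0, -1.4, -1.1, -0.091, 0, 0, 0, -2.2, -1.6, -0.136, 0, 0, 0, -3, -2.1, -0.182, 0, 0, 0, -3.8, -2.5, -0.227, 0, 0, 0, -4.6, -2.9, -0.273, 0, 0, 0, -5.5, -3.3, -0.318, 0, 0, 0, -6.3, -3.6, -0.364, 0, 0, 0, -7.2, -3.9, -0.409, 0, 0, 0, -8.1, -4.1, -0.455, 0, 0, 0, -9, -4.3, -0.5, 0, 0, 0, -9.9, -4.5, -0.545, 0, 0]

```text
time_s: 11.4
tool_pos: [0.4793, -0.24, 0.2966]
orientation: [0.089, 0.996, 0.019, 0.002]
force: [0.6, 0.2, -1.9]
finger_gap: 0.0104
grasp_force: 50.0
```

carry_out:
  series: [0, -0.7, -0.6, -0.045, 0, 0, 0, -1.5, -1.1, -0.091, 0, 0, 0, -2.3, -1.6, -0.136, 0, 0, 0, -3.1, -2.1, -0.182, 0, 0, 0, -3.9, -2.6, -0.227, 0, 0, 0, -4.8, -3.1, -0.273, 0, 0, 0, -5.6, -3.5, -0.318, 0, 0, 0, -6.5, -3.8, -0.364, 0, 0, 0, -7.4, -4.1, -0.409, 0, 0, 0, -8.3, -4.4, -0.455, 0, 0, 0, -8.3, -4.4, -0.455, 0, 0, 0, -8.3, -4.4, -0.455, 0, 0]

```text
time_s: 12.6
tool_pos: [0.4643, -0.323, 0.3367]
orientation: [0.087, 0.966, 0.242, 0.022]
force: [0.3, -0.1, -1.5]
finger_gap: 0.0097
grasp_force: 50.0
```

Run:
```python
from h import *
f=snap('side','side5');g=snap('top','top5');s=ctrl.observe();print(s['time_s'],s['tool_pos'],s['force'],s['finger_gap'],s['joint_positions'].round(2),(R.from_quat(s['orientation']).inv()*tool_R(-1.75,1.1,-1)).as_rotvec().round(3))
a=cv2.resize(f['image'][120:220,250:370,::-1],(400,333),interpolation=cv2.INTER_CUBIC)
b=cv2.resize(g['image'][180:240,330:400,::-1],(389,333),interpolation=cv2.INTER_CUBIC)
cv2.imwrite('pics/s5.png',np.hstack([a,b]))
```

```text
12.7 [ 0.46450227 -0.32219674  0.33737903] [ 0.13327529  0.28930302 -1.90981834] 0.010092160751220079 [-0.85  0.4   1.23  0.39  1.81 -2.21] [0.001 0.001 0.001]
```

View pics/s5.png

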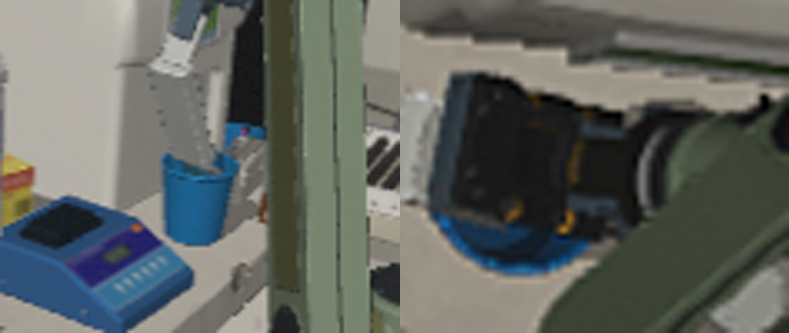

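The tray is tipped into the pot and the pot is upright. The gripper hides the contents, so I'll back off and look.

Run:
```python
from h import *
s=ctrl.observe(); yaw=-1.75; d=np.array([np.cos(yaw),np.sin(yaw)]);n=np.array([-d[1],d[0]])
pot=np.array([.457,-.398])
p0=s['tool_pos'];R0=tool_R(yaw,1.1,-1); q=s['joint_positions']
def W(pitch,back,z,lat): return tcp(yaw,pitch,[*(pot-back*d-lat*n),z])
w=[W(1.1,.025,.132+z,.006) for z in(.01,.03,.05,.07,.085,.09)]
for i in range(1,19):
    t=i/18; w.append(W(1.1-1.1*t,.025+.15*t,.222+.03*t,.006))
for k in range(0,24,12): 
    print('--'); rows(*((p0,R0) if k==0 else w[k-1]),w[k:k+12])
    q,e=ik(*w[k+11],q); print(w[k+11][0].round(3),q.round(2),round(e,4))
```

```text
--
-0, 0.4, -0.9, 0, 0, 0,
-0, 1.3, -2.7, 0, 0, 0,
-0, 2.3, -4.4, 0, 0, 0,
-0, 3.2, -6.2, 0, 0, 0,
-0, 3.9, -7.5, 0, 0, 0,
-0, 4.2, -8, 0, 0, 0,
-0, 5.9, -6.8, 0.061, 0, -0,
-0, 7.6, -5.6, 0.122, -0, -0,
-0, 9.2, -4.4, 0.183, 0, 0,
-0, 10.8, -3.1, 0.244, -0, -0,
-0, 12.3, -1.8, 0.306, 0, -0,
-0, 13.7, -0.4, 0.367, 0, -0,
[ 0.486 -0.205  0.406] [-0.5   0.22  1.24  0.12  1.72 -1.88] 0.0
--
-0, 1.8, 0.8, 0.061, -0, 0,
0, 3.5, 1.7, 0.122, -0, 0,
0, 5.2, 2.6, 0.183, -0, 0,
-0, 6.8, 3.6, 0.244, -0, 0,
0, 8.3, 4.7, 0.306, -0, -0,
-0, 9.8, 5.7, 0.367, -0, 0,
0, 11.2, 6.8, 0.428, -0, 0,
-0, 12.5, 8, 0.489, -0, 0,
-0, 13.8, 9.1, 0.55, -0, -0,
-0, 15, 10.3, 0.611, -0, 0,
0, 16.1, 11.5, 0.672, -0, 0,
-0, 17.1, 12.7, 0.733, -0, 0,
[ 0.519 -0.022  0.3  ] [ 0.27  0.33  1.5  -0.54  1.61 -1.06] 0.0
```

Run:
```python
from h import *
s=ctrl.observe(); yaw=-1.75; d=np.array([np.cos(yaw),np.sin(yaw)]);n=np.array([-d[1],d[0]])
pot=np.array([.457,-.398])
p0=s['tool_pos'];R0=tool_R(yaw,1.1,-1); q=s['joint_positions']
def W(pitch,back,z,lat): return tcp(yaw,pitch,[*(pot-back*d-lat*n),z])
w=[W(1.1,.025,.132+z,.006) for z in(.01,.03,.05,.07,.085,.09)]
for i in range(1,19):
    t=i/18; w.append(W(1.1-1.1*t,.025+.12*t,.222+.03*t,.006+.09*t))
for k in range(6,24,6):  q,e=ik(*w[k+5],q); print(w[k+5][0].round(3),q.round(2),round(e,4))
for k in range(0,24,12): 
    print('--'); rows(*((p0,R0) if k==0 else w[k-1]),w[k:k+12])
```

```text
[ 0.455 -0.209  0.406] [-0.54  0.17  1.3   0.12  1.71 -1.92] 0.0
[ 0.442 -0.111  0.361] [-0.1   0.07  1.55 -0.24  1.55 -1.48] 0.0
[ 0.425 -0.036  0.3  ] [ 0.3   0.16  1.72 -0.53  1.57 -1.01] 0.0
--
-0, 0.4, -0.9, 0, 0, 0,
-0, 1.3, -2.7, 0, 0, 0,
-0, 2.3, -4.4, 0, 0, 0,
-0, 3.2, -6.2, 0, 0, 0,
-0, 3.9, -7.5, 0, 0, 0,
-0, 4.2, -8, 0, 0, 0,
0.5, 5.8, -6.9, 0.061, 0, -0,
1, 7.3, -5.8, 0.122, -0, -0,
1.5, 8.8, -4.6, 0.183, 0, 0,
2, 10.2, -3.4, 0.244, -0, -0,
2.5, 11.6, -2.2, 0.306, 0, -0,
3, 12.9, -0.9, 0.367, 0, -0,
--
0.5, 1.6, 0.8, 0.061, -0, 0,
1, 3.2, 1.7, 0.122, -0, 0,
1.5, 4.7, 2.6, 0.183, -0, 0,
2, 6.1, 3.5, 0.244, -0, 0,
2.5, 7.5, 4.5, 0.306, -0, -0,
3, 8.8, 5.6, 0.367, -0, 0,
3.5, 10, 6.7, 0.428, -0, 0,
4, 11.2, 7.8, 0.489, -0, 0,
4.5, 12.3, 8.9, 0.55, -0, -0,
5, 13.3, 10.1, 0.611, -0, 0,
5.5, 14.2, 11.3, 0.672, -0, 0,
6, 15.1, 12.5, 0.733, -0, 0,
```

carry_out:
  series: [0, 0.4, -0.9, 0, 0, 0, 0, 1.3, -2.7, 0, 0, 0, 0, 2.3, -4.4, 0, 0, 0, 0, 3.2, -6.2, 0, 0, 0, 0, 3.9, -7.5, 0, 0, 0, 0, 4.2, -8, 0, 0, 0, 0.5, 5.8, -6.9, 0.061, 0, 0, 1, 7.3, -5.8, 0.122, 0, 0, 1.5, 8.8, -4.6, 0.183, 0, 0, 2, 10.2, -3.4, 0.244, 0, 0, 2.5, 11.6, -2.2, 0.306, 0, 0, 3, 12.9, -0.9, 0.367, 0, 0]

```text
time_s: 13.9
tool_pos: [0.4539, -0.2084, 0.4063]
orientation: [0.089, 0.994, 0.061, 0.007]
force: [-0.3, 0.2, -2.5]
finger_gap: 0.0096
grasp_force: 50.0
```

carry_out:
  series: [0.5, 1.6, 0.8, 0.061, 0, 0, 1, 3.2, 1.7, 0.122, 0, 0, 1.5, 4.7, 2.6, 0.183, 0, 0, 2, 6.1, 3.5, 0.244, 0, 0, 2.5, 7.5, 4.5, 0.306, 0, 0, 3, 8.8, 5.6, 0.367, 0, 0, 3.5, 10, 6.7, 0.428, 0, 0, 4, 11.2, 7.8, 0.489, 0, 0, 4.5, 12.3, 8.9, 0.55, 0, 0, 5, 13.3, 10.1, 0.611, 0, 0, 5.5, 14.2, 11.3, 0.672, 0, 0, 6, 15.1, 12.5, 0.733, 0, 0]

```text
time_s: 15.1
tool_pos: [0.4245, -0.0351, 0.3004]
orientation: [0.086, 0.95, -0.299, -0.026]
force: [0.2, 0.2, -1.7]
finger_gap: 0.009
grasp_force: 50.0
```

Run:
```python
from h import *
f=snap('side','side6');g=snap('top','top6');s=ctrl.observe();print(s['time_s'],s['tool_pos'],s['force'],s['finger_gap'],s['joint_positions'].round(2),(R.from_quat(s['orientation']).inv()*tool_R(-1.75,0,-1)).as_rotvec().round(3))
a=cv2.resize(g['image'][180:255,240:400,::-1],(800,375),interpolation=cv2.INTER_CUBIC)
b=cv2.resize(f['image'][175:245,200:360,::-1],(514,225),interpolation=cv2.INTER_CUBIC)
c=cv2.resize(g['image'][180:250,150:239,::-1],(286,225),interpolation=cv2.INTER_CUBIC)
cv2.imwrite('pics/s6.png',np.vstack([a,np.hstack([b,c])]))
```

```text
15.2 [ 0.42393456 -0.03399626  0.29826929] [-0.35331997 -0.76635159 -1.40570152] 0.00970084799213192 [ 0.3   0.16  1.72 -0.53  1.57 -1.01] [ 0.002 -0.001  0.005]
```

View pics/s6.png

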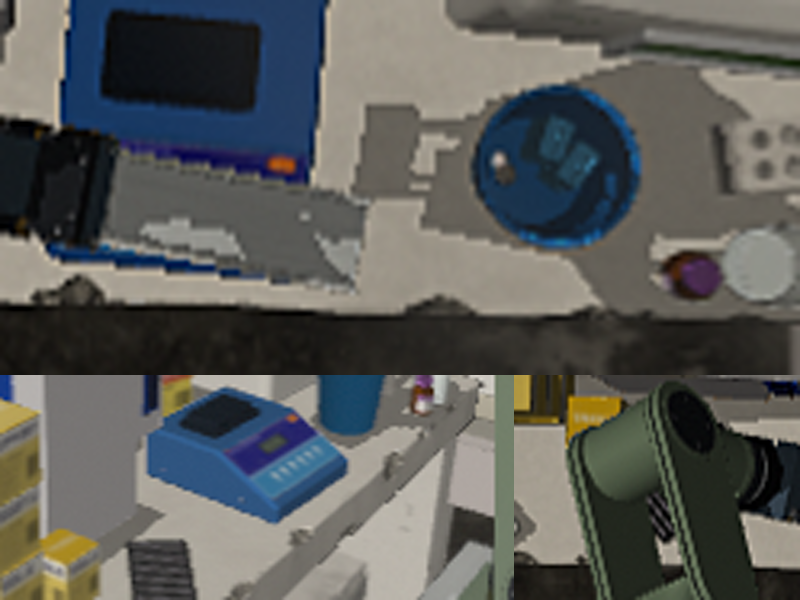

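The tray is now empty. Both mailers and the tube's cap show inside the pot at about (565,150) and (502,165). The pot is upright and in place, and the mat is free. My 10 views are used up, so from here I measure numerically.

Run:
```python
from h import *
f=load('top6');s=ctrl.observe();Rw=R.from_quat(s['orientation']);g=s['tool_pos']-.019*Rw.as_matrix()[:,2]
Rt=Rw*tool_R(0,0,-1).inv()
def silh(f,dy,P=[[x,y,z] for x in(-.0925,.0925) for y in(-.033,.033) for z in(0,.029)]):
    return proj(f,g+Rt.apply(np.array(P)+[0,dy,0]-GRIP))
for n,P in dict(lw=[.0925,.033,.029],rw=[.0925,-.033,.029],lf=[.0925,.033,0],rf=[.0925,-.033,0],lb=[-.03,.033,.029],rb=[-.03,-.033,.029],rb0=[-.03,-.033,.0]).items(): print(n,((silh(f,0,[P])[0]+.5-[240,180])*5-.5).round(0))
# profile across tray at tray x=0.05 and 0.0: grey level and saturation along y at rim height
im=f['image'].astype(np.float32)
for x in(0.08,.06,.04):
    ys=np.arange(-.06,.061,.003); uv=silh(f,0,[[x,y,.029] for y in ys]).astype(np.float32)
    v=cv2.remap(im,uv[None,:,0],uv[None,:,1],cv2.INTER_LINEAR)[0]; print(x,[(round(y*1e3),*map(int,c)) for y,c in zip(ys,v) if abs(abs(y)-.036)<.017])
```

```text
lw [375. 206.]
rw [357. 299.]
lf [370. 207.]
rf [352. 299.]
lb [203. 171.]
rb [184. 264.]
rb0 [182. 264.]
0.08 [(-51, 25, 23, 20), (-48, 16, 15, 13), (-45, 93, 89, 81), (-42, 139, 133, 121), (-39, 157, 150, 137), (-36, 163, 156, 143), (-33, 159, 152, 139), (-30, 140, 135, 125), (-27, 144, 143, 136), (-24, 96, 95, 91), (-21, 77, 76, 73), (21, 91, 90, 87), (24, 89, 90, 86), (27, 88, 88, 85), (30, 88, 89, 86), (33, 139, 138, 132), (36, 118, 117, 112), (39, 99, 96, 90), (42, 96, 91, 84), (45, 100, 95, 87), (48, 99, 95, 86), (51, 98, 94, 86)]
0.06 [(-51, 23, 21, 18), (-48, 29, 28, 25), (-45, 149, 142, 129), (-42, 166, 159, 145), (-39, 165, 159, 145), (-36, 164, 157, 144), (-33, 155, 148, 135), (-30, 143, 138, 127), (-27, 144, 142, 136), (-24, 101, 101, 98), (-21, 87, 88, 84), (21, 92, 92, 88), (24, 92, 92, 88), (27, 92, 92, 88), (30, 89, 89, 86), (33, 84, 84, 81), (36, 80, 78, 75), (39, 128, 123, 114), (42, 154, 146, 134), (45, 160, 152, 139), (48, 159, 151, 139), (51, 159, 151, 139)]
0.04 [(-51, 58, 54, 49), (-48, 133, 126, 115), (-45, 166, 159, 144), (-42, 168, 160, 146), (-39, 168, 161, 148), (-36, 175, 168, 153), (-33, 122, 119, 117), (-30, 71, 74, 79), (-27, 70, 72, 73), (-24, 77, 75, 72), (-21, 86, 85, 82), (21, 90, 90, 87), (24, 91, 90, 87), (27, 91, 91, 87), (30, 87, 87, 83), (33, 84, 84, 78), (36, 94, 91, 83), (39, 59, 59, 86), (42, 32, 36, 81), (45, 24, 32, 79), (48, 25, 37, 81), (51, 33, 44, 89)]
```

Run:
```python
from h import *
s=ctrl.observe();p0=s['tool_pos'];R0=R.from_quat(s['orientation']);g0=p0-.019*R0.as_matrix()[:,2];q=s['joint_positions']
g1=np.array([.340,.2566,.226]); g2=np.array([.3638,.2566,.0803]); w=[]
for i in range(1,25):
    t=i/24;t=t*t*(3-2*t);Rr=tool_R(-1.75+(1.75-.868)*t,0,-1);w.append((g0+(g1-g0)*t+.019*Rr.as_matrix()[:,2],Rr))
for i in range(1,13):
    t=i/12;t=t*t*(3-2*t);Rr=tool_R(-.868,0,-1);w.append((g1+(g2-g1)*t+.019*Rr.as_matrix()[:,2],Rr))
for k in range(0,36,12): 
    print('--'); rows(*((p0,R0) if k==0 else w[k-1]),w[k:k+12])
    q,e=ik(*w[k+11],q); print(w[k+11][0].round(4),q.round(2),round(e,4))
```

```text
--
0.1, 0.1, -0, 0.002, -0.004, 0.001,
0.2, 0.5, -0.2, 0.002, -0.011, -0.009,
0.5, 1.1, -0.3, 0.002, -0.023, -0.026,
0.9, 2, -0.6, 0.002, -0.039, -0.049,
1.4, 3, -0.9, 0.002, -0.058, -0.076,
1.9, 4.1, -1.2, 0.002, -0.08, -0.108,
2.5, 5.4, -1.6, 0.002, -0.105, -0.144,
3.2, 6.9, -2, 0.002, -0.132, -0.183,
3.9, 8.4, -2.4, 0.002, -0.161, -0.224,
4.7, 10, -2.9, 0.002, -0.191, -0.267,
5.4, 11.6, -3.4, 0.002, -0.222, -0.312,
6.2, 13.3, -3.9, 0.002, -0.253, -0.357,
[0.3858 0.1061 0.2544] [ 0.69  0.12  1.89 -0.55  1.44 -0.98] 0.0
--
0, 1.8, -0.6, 0, -0.032, -0.045,
0, 3.6, -1.2, -0, -0.063, -0.09,
0, 5.3, -1.8, -0, -0.093, -0.133,
0, 7, -2.3, -0, -0.122, -0.174,
0, 8.6, -2.8, -0, -0.149, -0.213,
0, 10, -3.3, -0, -0.174, -0.249,
0, 11.3, -3.7, -0, -0.196, -0.28,
0, 12.4, -4.1, -0, -0.215, -0.308,
0.1, 13.3, -4.4, -0, -0.231, -0.33,
0.1, 14, -4.6, -0, -0.243, -0.347,
0.1, 14.4, -4.8, -0, -0.25, -0.358,
0.1, 14.6, -4.8, 0, -0.253, -0.361,
[0.347  0.2483 0.2104] [ 1.03  0.17  1.94 -0.6   1.3  -1.  ] 0.0
--
-0, 0.1, 0.3, 0, 0, 0,
-0.1, 0.5, 0.9, 0, 0, 0,
-0.3, 1.1, 2, 0, 0, 0,
-0.5, 1.8, 3.3, 0, 0, 0,
-0.7, 2.7, 4.8, 0, 0, 0,
-0.9, 3.5, 6.4, 0, 0, 0,
-1.1, 4.4, 8, 0, 0, 0,
-1.3, 5.2, 9.5, 0, 0, 0,
-1.5, 6, 10.8, 0, 0, 0,
-1.7, 6.6, 11.9, 0, 0, 0,
-1.8, 6.9, 12.6, 0, 0, 0,
-1.8, 7.1, 12.8, 0, 0, 0,
[0.3708 0.2483 0.0647] [ 0.99  0.39  2.09 -0.72  0.99 -0.78] 0.0
```

carry_out:
  series: [0.1, 0.1, 0, 0.002, -0.004, 0.001, 0.2, 0.5, -0.2, 0.002, -0.011, -0.009, 0.5, 1.1, -0.3, 0.002, -0.023, -0.026, 0.9, 2, -0.6, 0.002, -0.039, -0.049, 1.4, 3, -0.9, 0.002, -0.058, -0.076, 1.9, 4.1, -1.2, 0.002, -0.08, -0.108, 2.5, 5.4, -1.6, 0.002, -0.105, -0.144, 3.2, 6.9, -2, 0.002, -0.132, -0.183, 3.9, 8.4, -2.4, 0.002, -0.161, -0.224, 4.7, 10, -2.9, 0.002, -0.191, -0.267, 5.4, 11.6, -3.4, 0.002, -0.222, -0.312, 6.2, 13.3, -3.9, 0.002, -0.253, -0.357]

```text
time_s: 16.4
tool_pos: [0.3869, 0.1052, 0.2563]
orientation: [-0.124, 0.946, -0.298, 0.042]
force: [1.0, 0.1, -1.6]
finger_gap: 0.0098
grasp_force: 50.0
```

carry_out:
  series: [0, 1.8, -0.6, 0, -0.032, -0.045, 0, 3.6, -1.2, 0, -0.063, -0.09, 0, 5.3, -1.8, 0, -0.093, -0.133, 0, 7, -2.3, 0, -0.122, -0.174, 0, 8.6, -2.8, 0, -0.149, -0.213, 0, 10, -3.3, 0, -0.174, -0.249, 0, 11.3, -3.7, 0, -0.196, -0.28, 0, 12.4, -4.1, 0, -0.215, -0.308, 0.1, 13.3, -4.4, 0, -0.231, -0.33, 0.1, 14, -4.6, 0, -0.243, -0.347, 0.1, 14.4, -4.8, 0, -0.25, -0.358, 0.1, 14.6, -4.8, 0, -0.253, -0.361]

```text
time_s: 17.6
tool_pos: [0.3493, 0.2464, 0.2121]
orientation: [-0.326, 0.896, -0.283, 0.105]
force: [0.7, -1.4, -2.2]
finger_gap: 0.0094
grasp_force: 50.0
```

carry_out:
  series: [0, 0.1, 0.3, 0, 0, 0, -0.1, 0.5, 0.9, 0, 0, 0, -0.3, 1.1, 2, 0, 0, 0, -0.5, 1.8, 3.3, 0, 0, 0, -0.7, 2.7, 4.8, 0, 0, 0, -0.9, 3.5, 6.4, 0, 0, 0, -1.1, 4.4, 8, 0, 0, 0, -1.3, 5.2, 9.5, 0, 0, 0, -1.5, 6, 10.8, 0, 0, 0, -1.7, 6.6, 11.9, 0, 0, 0, -1.8, 6.9, 12.6, 0, 0, 0, -1.8, 7.1, 12.8, 0, 0, 0]

```text
time_s: 18.8
tool_pos: [0.3736, 0.2456, 0.0657]
orientation: [-0.326, 0.896, -0.283, 0.105]
force: [0.2, -0.7, -1.8]
finger_gap: 0.01
grasp_force: 50.0
```

Run:
```python
from h import *
s=ctrl.observe();p0=s['tool_pos'];R0=R.from_quat(s['orientation']);z=R0.as_matrix()[:,2]
print(s['time_s'],p0,p0-.019*z,s['force'],s['finger_gap'],(R0.inv()*tool_R(-.868,0,-1)).as_rotvec().round(4))
for dz in(-.002,-.003,-.004,-.005): print(dz,R0.inv().apply([0,0,dz])*100)
```

```text
18.8 [0.37361609 0.24563902 0.06569102] [0.36654678 0.25399477 0.08122184] [ 0.2147081  -0.68568381 -1.80675983] 0.010008533720040135 [-0.004  -0.0003 -0.0051]
-0.002 [0.00052571 0.11520966 0.16348229]
-0.003 [0.00078856 0.17281448 0.24522343]
-0.004 [0.00105142 0.23041931 0.32696458]
-0.005 [0.00131427 0.28802414 0.40870572]
```

carry_out:
  series: [0, 0.15, -0.1, -0.002, 0, -0.003, 0, 0.29, -0.2, -0.004, 0, -0.005, 0, 0.29, -0.2, -0.004, 0, -0.005, 0, 0.35, -0.12, -0.004, 0, -0.005, 0, 0.4, -0.04, -0.004, 0, -0.005, 0, 0.46, 0.04, -0.004, 0, -0.005, 0, 0.49, 0.09, -0.004, 0, -0.005, 0, 0.52, 0.13, -0.004, 0, -0.005, 0, 0.52, 0.13, -0.004, 0, -0.005, 0, 0.52, 0.13, -0.004, 0, -0.005]

```text
time_s: 19.8
tool_pos: [0.3713, 0.2488, 0.0625]
orientation: [-0.328, 0.896, -0.282, 0.104]
force: [-0.2, -0.6, -1.4]
finger_gap: 0.0097
grasp_force: 50.0
```

Run:
```python
from h import *
s=ctrl.observe();p0=s['tool_pos'];R0=R.from_quat(s['orientation']);z=R0.as_matrix()[:,2]
print(s['time_s'],p0,p0-.019*z,s['force'],s['ft_torque'],(R0.inv()*tool_R(-.868,0,-1)).as_rotvec().round(4))
```

```text
19.8 [0.37133925 0.24879103 0.06248888] [0.36429419 0.25707769 0.07806765] [-0.20603805 -0.64613991 -1.40430044] [ 0.51610132  0.48048922 -0.04591232] [ 0.0004  0.001  -0.0005]
```

carry_out:
  series: [0, 0.03, 0.04, 0, 0, 0, 0, 0.06, 0.08, 0, 0, 0, 0, 0.08, 0.12, 0, 0, 0, 0, 0.09, 0.13, 0, 0, 0, 0, 0.09, 0.13, 0, 0, 0, 0, 0.09, 0.13, 0, 0, 0]

```text
time_s: 20.4
tool_pos: [0.3713, 0.2488, 0.0609]
orientation: [-0.328, 0.896, -0.282, 0.104]
force: [-0.2, -1.1, -1.3]
finger_gap: 0.0104
grasp_force: 50.0
```

Run:
```python
from h import *
s=ctrl.observe();p0=s['tool_pos'];R0=R.from_quat(s['orientation']);z=R0.as_matrix()[:,2]
print(s['time_s'],p0,p0-.019*z,s['force'],s['ft_torque'],(R0.inv()*tool_R(-.868,0,-1)).as_rotvec().round(4))
```

```text
20.4 [0.37132585 0.2487704  0.06091631] [0.36428033 0.25705724 0.07649478] [-0.19133176 -1.06195725 -1.3474645 ] [0.5819273  0.45145945 0.04066451] [ 0.0004  0.001  -0.0005]
```

carry_out:
  series: [0, 0.015, 0.02, 0, 0, 0, 0, 0.03, 0.04, 0, 0, 0, 0, 0.03, 0.04, 0, 0, 0, 0, 0.03, 0.04, 0, 0, 0]

```text
time_s: 20.8
tool_pos: [0.3714, 0.2488, 0.0605]
orientation: [-0.328, 0.896, -0.282, 0.104]
force: [-0.1, 0.7, -1.1]
finger_gap: 0.0098
grasp_force: 50.0
```

Run:
```python
from h import *
s=ctrl.observe();p0=s['tool_pos'];R0=R.from_quat(s['orientation']);z=R0.as_matrix()[:,2]
print(s['time_s'],p0-.019*z,s['force'],s['ft_torque'])
```

```text
20.8 [0.36430846 0.25704506 0.07609414] [-0.06540792  0.69005158 -1.054994  ] [ 0.2844918   0.31121073 -0.00884306]
```

carry_out:
  series: [0, 0.015, 0.02, 0, 0, 0, 0, 0.03, 0.04, 0, 0, 0, 0, 0.03, 0.04, 0, 0, 0, 0, 0.03, 0.04, 0, 0, 0]

```text
time_s: 21.2
tool_pos: [0.3714, 0.2488, 0.0604]
orientation: [-0.328, 0.896, -0.282, 0.104]
force: [-2.2, 1.6, 5.2]
finger_gap: 0.0097
grasp_force: 50.0
```

Run:
```python
from h import *
s=ctrl.observe();p0=s['tool_pos'];R0=R.from_quat(s['orientation']);z=R0.as_matrix()[:,2]
print(s['time_s'],p0-.019*z,s['force'],s['ft_torque'])
```

```text
21.2 [0.3643424  0.2571242  0.07600776] [-2.24401721  1.61165411  5.22923098] [-0.07871265  0.29817413 -0.1570104 ]
```

Seated at about 5 N. I'll lower the grip force, then open.

carry_out:
  series: [0, 0, 0, 0, 0, 0, 0, 0, 0, 0, 0, 0, 0, 0, 0, 0, 0, 0]
  force: 5

```text
time_s: 21.5
tool_pos: [0.3717, 0.249, 0.0602]
orientation: [-0.328, 0.896, -0.282, 0.104]
force: [-0.7, 2.6, 5.0]
finger_gap: 0.0101
grasp_force: 5.0
```

carry_out:
  series: [0, 0, 0, 0, 0, 0, 0, 0, 0, 0, 0, 0, 0, 0, 0, 0, 0, 0, 0, 0, 0, 0, 0, 0, 0, 0, 0, 0, 0, 0, 0, 0, 0, 0, 0, 0, 0, 0, 0, 0, 0, 0]
  gripper: 1

```text
time_s: 22.2
tool_pos: [0.3713, 0.2488, 0.0599]
orientation: [-0.328, 0.896, -0.281, 0.104]
force: [0.2, -0.2, 0.6]
finger_gap: 0.0631
grasp_force: 0.0
```

carry_out:
  series: [0, 0, -1, 0, 0, 0, 0, 0, -3, 0, 0, 0, 0, 0, -5, 0, 0, 0, 0, 0, -7, 0, 0, 0, 0, 0, -9, 0, 0, 0, 0, 0, -12, 0, 0, 0, 0, 0, -15, 0, 0, 0, 0, 0, -18, 0, 0, 0, 0, 0, -20, 0, 0, 0, 0, 0, -20, 0, 0, 0]

```text
time_s: 23.2
tool_pos: [0.2968, 0.3383, 0.2261]
orientation: [-0.329, 0.896, -0.279, 0.106]
force: [0.1, -0.1, -0.0]
finger_gap: 0.091
grasp_force: 0.0
```

Run:
```python
from h import *
s=ctrl.observe();print(s['time_s'],s['tool_pos'],s['finger_gap'],s['force'],s['joint_positions'].round(2))
f=snap('top','top7');g=snap('side','side7')
# silhouettes: mat dark visible strips + tray walls, sampled across tray axis at several stations (top view)
im=f['image'].astype(np.float32); c=[.4459,.1662,.008,-.868]
for x in(-.06,-.03,0.,.03,.06):
    ys=np.arange(-.056,.057,.004);uv=proj(f,T(c)([[x,y,0] for y in ys])).astype(np.float32)
    print(x,[int(v) for v in cv2.remap(im,uv[None,:,0],uv[None,:,1],cv2.INTER_LINEAR)[0].mean(1)])
for y in(-.02,0,.02):
    xs=np.arange(-.13,.131,.005);uv=proj(f,T(c)([[x,y,.0] for x in xs])).astype(np.float32)
    print(y,[int(v) for v in cv2.remap(im,uv[None,:,0],uv[None,:,1],cv2.INTER_LINEAR)[0].mean(1)])
a=np.abs(load('top7')['image'].astype(int)-load('top0')['image']).max(2)[180:250,160:250]
print('pot diff',np.abs(f['image'].astype(int)-load('top6')['image']).max(2)[190:235,330:375].mean())
```

```text
23.2 [0.29683133 0.33831567 0.22609461] 0.09100133859150941 [ 0.05378418 -0.05769782 -0.01900897] [ 1.21  0.26  1.78 -0.53  1.44 -0.9 ]
-0.06 [100, 99, 94, 100, 80, 17, 44, 134, 108, 124, 130, 138, 139, 142, 143, 146, 142, 98, 84, 87, 89, 80, 90, 95, 81, 134, 158, 153, 154]
-0.03 [126, 92, 97, 103, 67, 17, 30, 138, 148, 143, 141, 141, 141, 141, 141, 142, 144, 115, 90, 84, 88, 80, 100, 95, 79, 156, 158, 156, 156]
0.0 [107, 90, 96, 94, 46, 11, 26, 128, 152, 140, 138, 140, 137, 138, 140, 140, 141, 145, 114, 84, 87, 82, 87, 93, 82, 150, 158, 155, 155]
0.03 [117, 98, 97, 97, 48, 6, 34, 125, 144, 141, 137, 138, 138, 138, 138, 138, 139, 137, 97, 82, 86, 83, 74, 100, 117, 148, 155, 153, 153]
0.06 [140, 100, 99, 92, 35, 4, 23, 131, 143, 140, 139, 140, 139, 138, 139, 139, 140, 143, 125, 91, 86, 87, 75, 135, 149, 162, 126, 101, 92]
-0.02 [86, 109, 102, 87, 83, 79, 72, 72, 68, 57, 88, 86, 85, 81, 124, 139, 143, 143, 141, 140, 143, 142, 142, 142, 139, 136, 140, 141, 142, 140, 131, 140, 141, 140, 139, 135, 133, 141, 140, 140, 137, 137, 141, 140, 141, 112, 92, 102, 153, 153, 150, 152, 154]
0 [60, 61, 61, 61, 60, 61, 60, 62, 92, 81, 88, 86, 85, 87, 143, 142, 141, 142, 142, 141, 141, 140, 140, 139, 139, 140, 140, 139, 139, 138, 138, 137, 138, 138, 138, 137, 138, 139, 139, 139, 139, 139, 139, 140, 141, 110, 87, 129, 163, 158, 162, 134, 104]
0.02 [58, 59, 59, 59, 59, 58, 57, 58, 84, 78, 88, 88, 87, 87, 87, 85, 85, 85, 85, 85, 84, 84, 87, 85, 84, 83, 84, 87, 84, 84, 84, 85, 82, 91, 83, 83, 85, 88, 91, 92, 85, 86, 88, 88, 94, 75, 93, 96, 97, 96, 96, 96, 96]
pot diff 21.53925925925926
```

Run:
```python
from h import *
for t in('top0','top7'):
    im=load(t)['image'][185:240,330:372]; h=cv2.cvtColor(im,cv2.COLOR_RGB2HSV)
    m=((h[...,1]>130)&(h[...,0]>90)&(h[...,0]<125)).astype(np.uint8)
    c=max(cv2.findContours(m,cv2.RETR_EXTERNAL,cv2.CHAIN_APPROX_NONE)[0],key=cv2.contourArea); print(t,cv2.minEnclosingCircle(c))
d=np.abs(load('top7')['image'].astype(int)-load('top0')['image']).max(2)
m=cv2.morphologyEx((d>45).astype(np.uint8),cv2.MORPH_OPEN,np.ones((2,2)))
n,l,st,c=cv2.connectedComponentsWithStats(m)
print([tuple(int(v) for v in s) for s in st[1:] if s[4]>12])
```

```text
top0 ((21.068965911865234, 28.0), 16.346708297729492)
top7 ((21.068965911865234, 28.0), 16.346708297729492)
[(186, 194, 40, 34, 493), (227, 196, 5, 5, 16), (349, 205, 6, 7, 23), (353, 210, 10, 7, 38), (261, 236, 22, 6, 85), (189, 238, 7, 2, 14), (237, 238, 5, 3, 13), (45, 250, 45, 39, 646), (115, 259, 18, 26, 229), (86, 261, 27, 13, 177), (42, 279, 63, 26, 629), (115, 287, 19, 17, 131), (254, 290, 31, 8, 136), (100, 300, 93, 46, 908), (98, 313, 4, 7, 20), (77, 319, 30, 19, 196), (108, 318, 7, 13, 34), (90, 332, 11, 7, 25), (109, 334, 45, 50, 525), (102, 339, 8, 4, 16), (210, 343, 12, 10, 53), (203, 344, 6, 5, 24), (172, 359, 22, 25, 127), (249, 360, 4, 7, 21), (159, 381, 8, 3, 13)]
```

The pot hasn't moved, and the only changes over the worktop are the tray's contents, the pot's contents and the arm or its shadow. Handing in.

```bash
python3 -c "
from workcell import ctrl
print(ctrl.close_job())"
```

```text
the job is handed in; nothing more can be done
None
```

I tipped both mailers and the tube into the pot, set the empty tray back flat on its mat within about 2 mm of the measured centre, and handed the job in at about 23 s; the pot hadn't moved and the before/after pictures show nothing else disturbed.

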